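Change the batch in a drying box, latch its lid and set its vent

TASK

Take the bare figure, which is dry, out of the drying box and lay it on the cork mat, and put all the red and green figures that are here into the box. Then shut the lid and press it until its catch snaps in, and with the lid latched screw the orange vent cap down (clockwise) until its mouth faces the red mark on the lid, without overturning it well past. Do not disturb the ochre paint pot and the glue bottle.

Things in the scene. Friction and masses are not known exactly. Their poses are not given: they have to be found in the camera images.
- dry_box: grey open-topped drying box, fixed, outside 180 (its x) x 180 (its y) x 52 mm high, walls 5 mm thick, inside 170 x 170 mm, with a black inner floor 25 mm above the desk; origin at the centre of its underside, z up. Lid hinge along x on its -y side; a black catch housing (30 mm along x, 12 mm deep, from 23 to 51 mm high) in the middle of its +y side
- lid (a joint): angle of the lid, rad: 0 shut and flat, 1.57 upright, grows as it opens (to 1.95). Hinge axis is the box's x axis through lid_hinge. A stiff hinge: the lid stays at any angle it is left at (about 0.4 N m to move it, plus its weight). Below about 0.06 rad a strike bar under its front tab meets the sprung tongue of the catch; about 8 to 15 N, pressed near the front edge, brings the bar past it, and the lid is then held below 0.01
- catch (a joint): travel of the brass sprung tongue on the box's +y side, m: 0 fully out, grows to 0.008 as the strike bar pushes it in; back at 0 when the bar has snapped under it
- lid_hinge (a point): middle of the lid's hinge line, on the lid's underside, 53 mm above the desk at box x = 0, y = -90 mm; its axes are the lid's: x along the hinge, y from the hinge to the lid's front edge, z out of the lid's outer face. The lid is a flat clear plate with a blue rim, 184 (x) x 181 (y) x 6 mm; a blue tab 48 mm wide runs on over the catch to y = 202 mm with a steel strike bar 24 mm under it
- lid_edge (a point): point on the lid's outer (upper) face, 170 mm from the hinge line, middle of the front rim: a good place to push; axes as the lid's
- vent_mark (a point): centre of the red mark on the lid's outer face, a line 5 x 26 mm pointing from the vent's axis to the front edge, 134 mm from the hinge line
- vent (a joint): turn of the orange vent cap, rad, with its axis square to the lid through a point 78 mm from the hinge line; grows clockwise seen from outside (above, when shut), and the cap goes down 1 mm per rad. 0 where the mouth faces the red mark. It starts 3.2 to 5.6 below 0, so the first time the mouth comes round to the mark is the right one; it can be overturned, to a stop at +0.9; other stop -6.0. Friction about 0.06 N m; it stays where it is left
- vent_top (a point): centre of the top of the cap's grip bar (56 mm above the lid's outer face at vent 0, 1 mm more per rad before it); bar 14 mm wide (its x) x 50 mm long (its y, towards the mouth) x 32 mm high, over a round cap of 60 mm diameter; z along the axis, outward. Take the bar from above across its 14 mm
- vent_mouth (a point): middle of the louvred face of the mouth, a 26 mm wide snout that reaches 39 mm out from the vent's axis, 42 mm under the top of the bar
- mat: cork mat, fixed, 100 x 100 x 4 mm; origin at the centre of its underside
- figure_bare: small game figure with bare skin tones, the dry one, which starts in the box, one rigid piece lying flat, 35 to 39 mm long (its x) by 22 mm wide (its y) by 12 mm high, 12 to 17 g; origin at the centre of its underside, z up; take it from above across its 22 mm width
- red_a: small game figure with red clothes, one rigid piece lying flat, 35 to 39 mm long (its x) by 22 mm wide (its y) by 12 mm high, 12 to 17 g; origin at the centre of its underside, z up; take it from above across its 22 mm width; absent in some starts
- red_b: small game figure with red clothes, one rigid piece lying flat, 35 to 39 mm long (its x) by 22 mm wide (its y) by 12 mm high, 12 to 17 g; origin at the centre of its underside, z up; take it from above across its 22 mm width; absent in some starts
- green_a: small game figure with green clothes, one rigid piece lying flat, 35 to 39 mm long (its x) by 22 mm wide (its y) by 12 mm high, 12 to 17 g; origin at the centre of its underside, z up; take it from above across its 22 mm width; absent in some starts
- green_b: small game figure with green clothes, one rigid piece lying flat, 35 to 39 mm long (its x) by 22 mm wide (its y) by 12 mm high, 12 to 17 g; origin at the centre of its underside, z up; take it from above across its 22 mm width; absent in some starts
- pot_ochre: ochre paint pot, 42x38x46 mm, a bystander; origin under its centre
- glue: white glue bottle with a long nozzle, 33x33x107 mm, a bystander; origin under its centre

How it is judged:
By the outcome, as a careful person would: the job done as asked, in the order asked, and still so for the second after the job is handed in, with the robot touching nothing.
Of red_a, red_b, green_a, green_b only 2 to 4 are there at a start; the rules pass over those that are not, and their reading is None.
At some moment in a run one of red_a, red_b, green_a, green_b, figure_bare may be knocked a few centimetres aside while the robot is not near it.
Once in a run the grip may slacken for a moment while it holds something.
It also fails if it takes over 210 s, if anything falls off the work surface, if the arm or the gripper's body presses on something with over 40 N, if the wrist force passes 120 N, or if a joint passes its speed limit or range.

ROBOT

A 6-joint arm with a two-finger parallel gripper is mounted at the origin on a cart in front of the work surface, level with it; the furniture and walls round the work are solid. World frame = base frame: x ahead of the robot, y to its left, z up, the work surface at z = 0. Lengths are in mm, angles in rad, forces in N, time in s.
With the tool pointing down it reaches from about 375 to 925 mm from the base axis. Payload 5.7 kg.
Tool frame: the origin (TCP) lies at the very end of the fingers, on their centre line; the grasp point (between the pads) lies 19 mm behind it (arm.pinch_z is the distance from the TCP to the grasp point, in mm); z points along the fingers, y is the line along which they close (so a half turn about z gives the same grasp; the last joint's range is limited). The gripper opens to 85 mm and grips with 20 to 120 N. Pads are 22 mm wide; open, the fingers measure 114 mm over their backs; the gripper's body (76 mm by 85 mm) begins 54 mm behind the grasp point. The pads swing forward as they close: fully open they stand 13 mm farther back than shut.
Start: joints at [-1.324, 0.359, 1.51, -0, 1.272, -0.115], TCP at [212.358, -561.13, 231.267] pointing down, gripper open.
Joint ranges: [-2.97, 2.97], [-1.01, 2.36], [0.21, 2.38], [-0.96, 4.11], [0.2, 2.71], [-2.98, 2.98]. Speed limits (rad/s): [2.39, 2.39, 3.14, 3.14, 3.14, 3.14].

INTERFACE

Orientations are given as a unit quaternion [w, x, y, z].
In Python, from plant import arm gives the robot as it stands.
- The arm moves only by the tool send_rows, never from a script. Its argument "moves" is one flat list of numbers, 5 for each row, row after row: the shift along the tool's x, y, z normalised to -1 to 1, where 1 is 15 cm, then the turn about the tool's z normalised to -1 to 1, where 1 is 1.5 rad, then the gripper's target within -1 to 1 (fully open at 1, half-way at 0, shut at -1). In form: [x, y, z, turn, hand, x, y, z, turn, hand, ...]. A call has 1 to 20 rows; each row is the pose to reach, as a shift and turn from the pose commanded when the call began, along the tool's axes at that moment; what a row does not reach only later rows make up. A row lasts 1/12 s, in which the tool goes at most 41.7 mm and 7.16 degrees, less where a joint would pass 70% of its speed; a pose out of reach is approached as far as the arm can. A call with a number of a shift or a turn outside -1 to 1 is refused whole. A call with a gripper value outside its range is refused whole. The fingers move at their own pace and stop on an object; the grip force is fixed at half the most. Time passes only in rows, so rows that repeat a pose let the fingers close. It gives the time, the measured TCP pose, the force, the opening and the grip force at its end, in the units of the state.
- arm.state(): the state, without advancing time (a new reading comes with each control period).
- arm.read_camera(name): name is "scene" or "top" or "wrist"; returns a dict with "frame" (480x640x3 uint8, blue, green, red), "range_z" (480x640 float32, mm along the optical axis (not along the pixel's ray), 0 where there is no reading), "fovy" (degrees; the focal length in pixels is half the picture's height over the tangent of half this angle, whatever the lens; pixels are square), "cx", "cy" (the principal point, pixels), "k1" (the pictures are not rectified: a ray, as slopes to the right and down, at radius r is drawn at 1 + k1 r^2 times it, then the intrinsics apply), "T" (4x4, takes a point from camera to world coordinates). Camera axes: x right, y up, looking along -z (the intrinsics and any distortion apply to the point x, -y, -z); pixel columns grow to the right and rows downward; lengths in mm; the calibration is good to about 2 mm. A picture is of the moment at which its call begins.
- arm.finish_job(): hands the job in; it is judged then, once.
The state is a dict: "clock": time; "qpos": joint angles; "qvel": joint speeds; "tau": joint torques, N m; "ee_pos": TCP position; "eef_rot": TCP orientation; "wrist_force": force on the tool from outside, world axes, zero at the start; "torque": the same for the moment, N m; "finger_gap": finger opening in mm; "grip_force": force on a finger pad.
Only numpy, scipy, OpenCV 4.12 (cv2) and the standard library are available. Lean on these libraries where they do the work, as an engineer would, in place of code of your own. Each camera call takes 0.05 s, during which the arm holds its last target. There are 200 camera calls.

## Working session

There is one attempt and no reset: what is moved stays moved. The work goes in short steps, Python scripts to look and compute and a tool call to move; the robot and the scene stay as the last step left them, time stands still between calls to the robot, and variables do not carry over. Pictures are saved under pics/ and viewed, at most 14 in all, crops included, and the job is handed in when it is done.

Besides the shell and the picture viewer there is one more tool, called after "Emit:" as name(argument=value, ...) on one line, values as JSON. send_rows: Moves the arm, as the interface text tells. Scaled input: -1 to 1 covers 15 cm each way for a shift and 1.5 rad each way for a turn. Its arguments: {"type":"object","properties":{"moves":{"type":"array"}},"required":["moves"]}

```bash
ls; mkdir -p pics; cat > h.py <<'E'
import numpy as np, cv2
from plant import arm
def cam(n):
    c=arm.read_camera(n); c['f']=240/np.tan(np.radians(c['fovy'])/2); return c
def rays(c,uv):
    uv=np.asarray(uv,float).reshape(-1,2)
    d=(uv-[c['cx'],c['cy']])/c['f']; s=d.copy()
    for _ in range(20): s=d/(1+c['k1']*(s**2).sum(1,keepdims=True))
    return s
def onplane(c,uv,z):
    s=rays(c,uv); T=np.asarray(c['T']); D=np.c_[s[:,0],-s[:,1],-np.ones(len(s))]@T[:3,:3].T
    o=T[:3,3]; return o+D*((z-o[2])/D[:,2])[:,None]
def depthpt(c,uv):
    uv=np.asarray(uv).reshape(-1,2); s=rays(c,uv); z=c['range_z'][uv[:,1].astype(int),uv[:,0].astype(int)]
    P=np.c_[s[:,0]*z,-s[:,1]*z,-z]; T=np.asarray(c['T']); return P@T[:3,:3].T+T[:3,3]
def proj(c,P):
    T=np.asarray(c['T']); p=(np.atleast_2d(P)-T[:3,3])@T[:3,:3]
    s=np.c_[p[:,0],-p[:,1]]/-p[:,2:3]; s=s*(1+c['k1']*(s**2).sum(1,keepdims=True))
    return s*c['f']+[c['cx'],c['cy']]
E
python3 - <<'E'
from h import *
for n in ('scene','top'):
    c=cam(n); cv2.imwrite(f'pics/{n}0.png',c['frame']); print(n,c['fovy'],c['k1'],np.round(c['T'],2).tolist())
s=arm.state(); print(s)
E
```

```text
pics
scene 57.50416330989807 0.02720080257792903 [[-0.66, 0.59, -0.46, 165.01], [-0.75, -0.53, 0.4, 433.29], [-0.01, 0.61, 0.79, 774.64], [0.0, 0.0, 0.0, 1.0]]
top 57.73382322972501 0.03511726212169298 [[0.03, 1.0, -0.09, 480.76], [-1.0, 0.03, -0.0, 81.13], [0.0, 0.09, 1.0, 951.02], [0.0, 0.0, 0.0, 1.0]]
{'clock': 0.1, 'qpos': array([-1.32414619e+00,  3.59464098e-01,  1.51137822e+00, -1.08035971e-05,
        1.27250636e+00, -1.15076618e-01]), 'qvel': array([-0.00046326, -0.00102415, -0.00320501, -0.00125913,  0.00048183,
       -0.00096174]), 'tau': array([ 1.70030603e-04, -5.28651559e+01, -2.79349440e+01, -3.06379625e-04,
        4.96697132e-03,  1.06590730e-05]), 'ee_pos': array([ 212.17704344, -560.53932078,  230.49856728]), 'eef_rot': array([-8.75772514e-04,  9.83688091e-01,  1.79880429e-01, -6.28705458e-05]), 'wrist_force': array([ 0.30135128, -1.24537429,  0.24329456]), 'torque': array([ 0.00427398,  0.01234272, -0.00296138]), 'grip_force': 0.0, 'finger_gap': 84.88587364676954}
```

View pics/scene0.png

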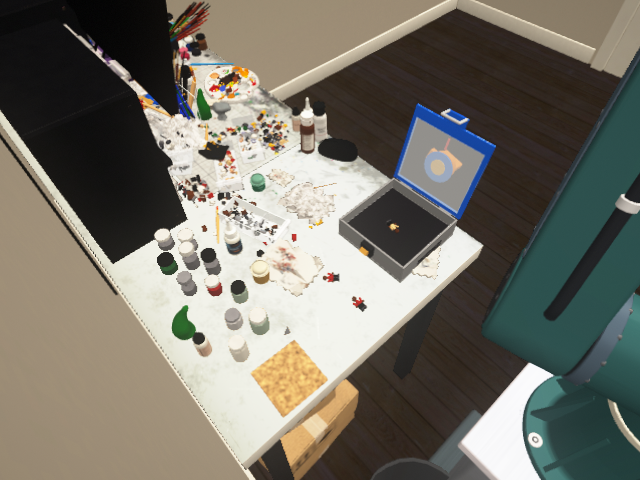

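View pics/top0.png

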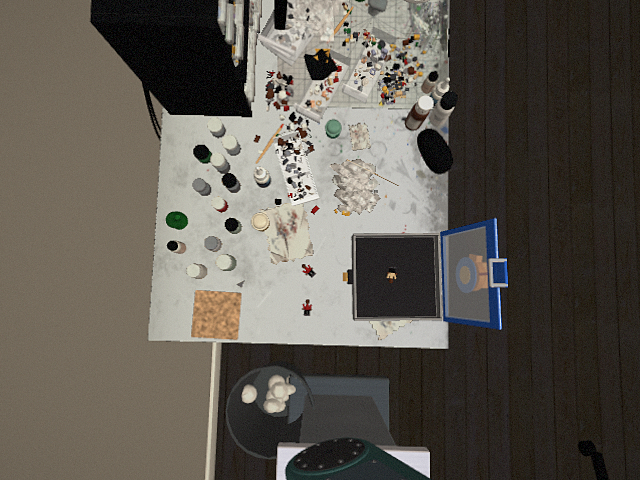

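The scene view shows the open box, with the bare figure at scene (393,227). Two red figures are at top (308,270) and (307,307), and the mat is at top (217,314). I'll enlarge the desk area to look for more figures and measure these.

```bash
python3 - <<'E'
from h import *
c=cam('top'); f=c['frame']
a=cv2.resize(f[110:350,150:460],(775,600),interpolation=cv2.INTER_CUBIC); cv2.imwrite('pics/topz.png',a)
s=cam('scene'); cv2.imwrite('pics/scz.png',cv2.resize(s['frame'][170:420,150:480],(792,600),interpolation=cv2.INTER_CUBIC))
hsv=cv2.cvtColor(f,cv2.COLOR_BGR2HSV)
H,S,V=[hsv[...,i].astype(int) for i in range(3)]
for nm,m in (('red',((H<8)|(H>172))&(S>140)&(V>70)),('green',(H>40)&(H<85)&(S>100)&(V>30))):
    n,l,st,ce=cv2.connectedComponentsWithStats(m.astype(np.uint8))
    for i in range(1,n):
        if st[i,4]>8 and 190>0: print(nm,ce[i].round(1),st[i,2:],onplane(c,ce[i],8)[0].round(0))
for nm,uv,z in (('mat',[[192,291],[241,292],[241,339],[192,338]],4),('box',[[352,234],[440,234],[440,320],[352,319]],52),('bare',[391,275],35),('pot',[261,221],46),('glue',[262,175],60),('table',[[150,340],[448,347]],0)):
    print(nm,onplane(c,uv,z).round(0).tolist())
print('lid',depthpt(c,[[497,222],[499,326],[500,272],[443,234],[443,320]]).round(0).tolist())
E
```

```text
red [366.3  33.8] [ 6  5 13] [1055.  -11.    8.]
red [405.1  61.2] [ 3  6 14] [993. -99.   8.]
red [338.6  68.6] [ 6  6 22] [972.  50.   8.]
red [272.1  72.8] [5 4 9] [958. 199.   8.]
red [335.5  79.8] [ 4  5 16] [946.  56.   8.]
red [403.1  83.5] [ 4  4 11] [942. -95.   8.]
red [328.4  90.1] [6 3 9] [922.  71.   8.]
red [287.3  92.9] [ 4  4 10] [913. 163.   8.]
red [382.2  95. ] [ 3  5 13] [914. -49.   8.]
red [285.9 107.7] [ 5  6 24] [879. 165.   8.]
red [290.  194.8] [ 4  5 11] [682. 150.   8.]
red [223.7 207.3] [11 11 29] [650. 294.   8.]
red [314.3 209.3] [ 8  8 33] [651.  95.   8.]
red [307.2 269.4] [ 9  8 34] [519. 107.   8.]
red [307. 307.] [ 8  6 32] [438. 105.   8.]
green [347.1  30.2] [ 6  4 17] [1062.   33.    8.]
green [373.4  42.7] [4 3 9] [1035.  -27.    8.]
green [379.3  46.3] [ 4  5 12] [1027.  -41.    8.]
green [334.2 136. ] [ 9  4 10] [817.  56.   8.]
green [206.2 157.8] [13 11 45] [759. 337.   8.]
green [176.5 220. ] [ 22  17 299] [619. 395.   8.]
green [415.3 473. ] [ 6  5 11] [ 108. -128.    8.]
mat [[466.0, 354.0, 4.0], [466.0, 248.0, 4.0], [367.0, 244.0, 4.0], [366.0, 348.0, 4.0]]
box [[593.0, 15.0, 52.0], [598.0, -168.0, 52.0], [422.0, -168.0, 52.0], [419.0, 11.0, 52.0]]
bare [[511.0, -70.0, 35.0]]
pot [[616.0, 206.0, 46.0]]
glue [[711.0, 206.0, 60.0]]
table [[359.0, 438.0, 0.0], [362.0, -199.0, 0.0]]
lid [[756.0, -609.0, -744.0], [427.0, -215.0, 227.0], [514.0, -212.0, 240.0], [597.0, -170.0, 66.0], [423.0, -173.0, 57.0]]
```

View pics/topz.png

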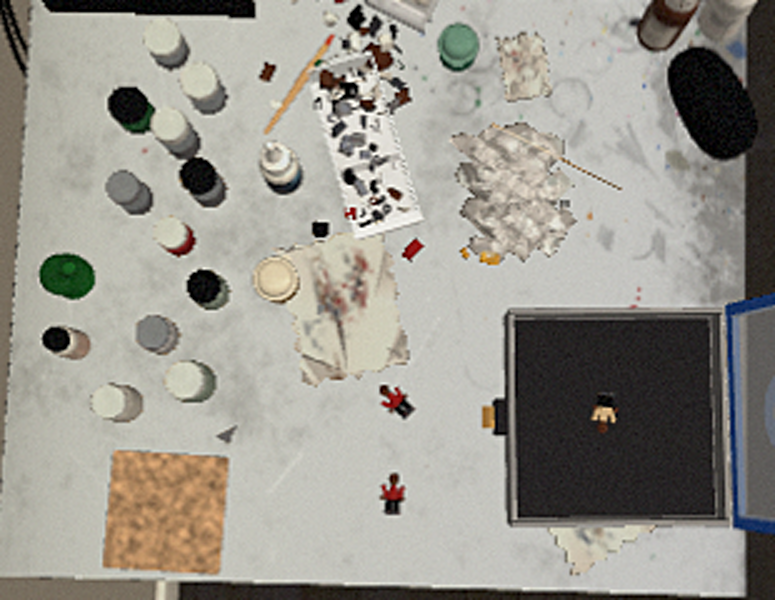

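View pics/scz.png

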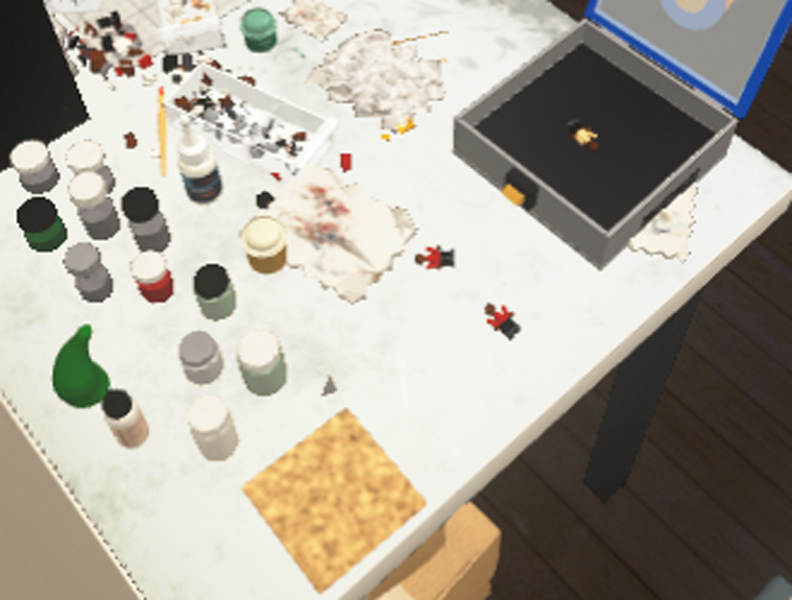

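Only the two red figures lie free on the desk (zoom (395,400) and (392,493)). The bare figure is at zoom (604,412), and I see no green figures. I'll move over the lid to a viewpoint above the box.

Emit:
send_rows(moves=[0,0,-1,0,1,0,0,-1,0,1,0,0,-1,0,1,0,0,-1,0,1])

```text
clock: 0.53
ee_pos: [212.7, -562.2, 385.9]
eef_rot: [0.003, 0.984, 0.18, 0.0]
wrist_force: [-0.2, -1.2, 0.4]
finger_gap: 85.5
grip_force: 0.0
```

Emit:
send_rows(moves=[1,-0.785,0,0,1,1,-0.785,0,0,1,1,-0.785,0,0,1,1,-0.785,0,0,1,1,-0.785,0,0,1])

```text
clock: 0.95
ee_pos: [312.2, -394.2, 381.3]
eef_rot: [-0.001, 0.984, 0.181, 0.001]
wrist_force: [-0.1, -0.6, -0.2]
finger_gap: 85.3
grip_force: 0.0
```

Emit:
send_rows(moves=[1,-0.785,0,0,1,1,-0.785,0,0,1,1,-0.785,0,0,1,1,-0.785,0,0,1,1,-0.785,0,0,1])

```text
clock: 1.37
ee_pos: [410.7, -231.1, 381.3]
eef_rot: [-0.001, 0.984, 0.181, 0.001]
wrist_force: [0.7, -0.7, 0.1]
finger_gap: 85.3
grip_force: 0.0
```

Emit:
send_rows(moves=[1,-0.785,0,0.241,1,1,-0.785,0,0.241,1,1,-0.785,0,0.241,1,1,-0.785,0,0.241,1,1,-0.785,0.7,0.241,1,1,-0.785,0.7,0.241,1,1,-0.785,0.7,0.241,1])

```text
clock: 1.95
ee_pos: [507.8, -69.4, 273.8]
eef_rot: [-0.0, 1.0, 0.001, -0.001]
wrist_force: [-0.8, 0.5, 0.6]
finger_gap: 85.7
grip_force: 0.0
```

```bash
cat >> h.py <<'E'
def yaw():
    w,x,y,z=arm.state()['eef_rot']; return np.arctan2(2*(x*y+w*z),1-2*(y*y+z*z))
def go(P,psi=None,p0=None,psi0=None):
    "normalised shift/turn for the next call"
    s=arm.state(); p=s['ee_pos'] if p0 is None else np.array(p0); a=yaw() if psi0 is None else psi0
    d=np.array(P)-p; t=np.array([d[0]*np.cos(a)+d[1]*np.sin(a),d[0]*np.sin(a)-d[1]*np.cos(a),-d[2]])
    k=0 if psi is None else -((psi-a+np.pi)%(2*np.pi)-np.pi)
    print('go',(t/150).round(3).tolist(),'turn',round(k/1.5,3),'rows',round(np.linalg.norm(t)/41.7,1),round(abs(np.degrees(k))/7.16,1))
def st():
    s=arm.state(); print('t',round(s['clock'],2),'p',s['ee_pos'].round(1),'yaw',round(yaw(),3),'q',s['qpos'].round(2),'F',s['wrist_force'].round(1),'gap',round(s['finger_gap'],1),'grip',round(s['grip_force'],1))
E
python3 - <<'E'
from h import *
st(); c=cam('wrist'); cv2.imwrite('pics/w1.png',c['frame']); print(c['fovy'],np.round(c['T'],2).tolist())
E
```

```text
t 1.95 p [507.8 -69.4 273.8] yaw 0.002 q [-0.27  0.19  1.64  0.    1.31  1.3 ] F [-0.8  0.5  0.6] gap 85.7 grip 0.0
68.32647027721131 [[0.0, 0.96, 0.28, 579.7], [-1.0, 0.0, -0.0, -68.67], [-0.0, -0.28, 0.96, 416.93], [0.0, 0.0, 0.0, 1.0]]
```

View pics/w1.png

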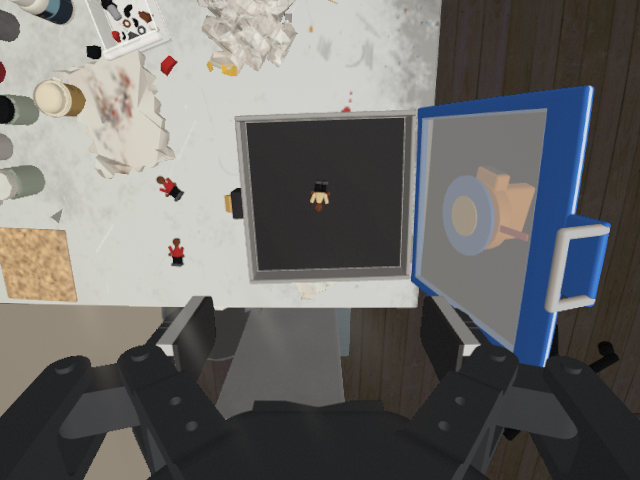

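The wrist view shows the bare figure at (319,195) with its axis along the image columns, red figures at (170,187) and (177,252), and the box, lid and mat all clear. I'll get the poses from the depth heights.

```bash
cat >> h.py <<'E'
def hmap(c):
    vv,uu=np.mgrid[0:480,0:640]; return depthpt(c,np.c_[uu.ravel(),vv.ravel()]).reshape(480,640,3)
def fig(c,uv,lo,hi,r=45):
    P=hmap(c); u,v=map(int,uv); m=np.zeros((480,640),np.uint8); m[max(v-r,0):v+r,max(u-r,0):u+r]=1
    m&=((P[...,2]>lo)&(P[...,2]<hi)).astype(np.uint8)
    n,l,stt,ce=cv2.connectedComponentsWithStats(m)
    if n<2: print('none',uv); return
    i=min(range(1,n),key=lambda i:np.hypot(*(ce[i]-uv))-stt[i,4]**.5)
    q=P[l==i][:,:2].astype(np.float32); (x,y),(w,h),a=cv2.minAreaRect(q)
    if w<h: a+=90; w,h=h,w
    print(uv,'n',len(q),'c',round(x,1),round(y,1),'size',round(w,1),round(h,1),'long axis deg',round((a+90)%180-90,1),'z',np.percentile(P[l==i][:,2],[5,50,95]).round(1))
E
python3 - <<'E'
from h import *
c=cam('wrist'); 
fig(c,(319,195),28,42); fig(c,(170,187),4,20); fig(c,(177,252),4,20)
P=hmap(c)
for uv in ((319,150),(319,240),(120,250),(40,260),(515,120),(572,225),(300,113)): print(uv,P[uv[1],uv[0]].round(1))
print('box top corners',onplane(c,[[235,116],[414,110],[412,277],[250,283]],52).round(1).tolist())
print('bare',onplane(c,[[319,181],[318,211]],33).round(1).tolist())
print('mat',onplane(c,[[70,229],[77,302],[0,228],[3,299]],4).round(1).tolist())
E
```

```text
(319, 195) n 394 c 513.4 -70.3 size 34.1 21.6 long axis deg -3.0 z [31.2 33.7 36.7]
(170, 187) n 342 c 519.2 106.4 size 34.6 21.2 long axis deg 47.9 z [ 5.9  8.6 11.9]
(177, 252) n 283 c 439.3 106.0 size 34.1 19.8 long axis deg -6.7 z [ 5.8  8.7 11.6]
(319, 150) [558.  -67.   26.3]
(319, 240) [457.6 -67.4  25.5]
(120, 250) [4.355e+02 1.826e+02 3.000e-01]
(40, 260) [421.9 292.1   2.9]
(515, 120) [ 586.3 -193.7  176. ]
(572, 225) [ 529.8 -208.   226.8]
(300, 113) [594.4 -48.6  52. ]
box top corners [[591.8, 14.7, 52.0], [597.9, -158.8, 52.0], [423.4, -170.2, 52.0], [415.5, 9.1, 52.0]]
bare [[526.0, -67.2, 33.0], [493.2, -66.2, 33.0]]
mat [[463.8, 240.9, 4.0], [363.5, 252.6, 4.0], [465.0, 336.8, 4.0], [365.1, 360.7, 4.0]]
```

Emit:
send_rows(moves=[0.037,0.006,0.9,0.035,0.1,0.037,0.006,0.9,0.035,0.1,0.037,0.006,0.9,0.035,0.1,0.037,0.006,0.9,0.035,0.1,0.037,0.006,0.9,0.035,0.1])

```text
clock: 2.47
ee_pos: [512.1, -72.7, 140.0]
eef_rot: [-0.001, 1.0, -0.026, -0.002]
wrist_force: [0.3, -0.4, -0.4]
finger_gap: 47.0
grip_force: 0.0
```

Emit:
send_rows(moves=[0,0,0.25,0,0.1,0,0,0.5,0,0.1,0,0,0.65,0,0.1,0,0,0.72,0,0.1,0,0,0.745,0,0.1,0,0,0.745,0,0.1,0,0,0.745,0,-1,0,0,0.745,0,-1,0,0,0.745,0,-1,0,0,0.745,0,-1,0,0,0.745,0,-1])

```text
clock: 3.38
ee_pos: [515.3, -73.2, 35.4]
eef_rot: [0.001, 1.0, -0.026, 0.002]
wrist_force: [-13.8, 0.7, 56.1]
finger_gap: 6.9
grip_force: 68.3
```

```bash
python3 - <<'E'
from h import *
st()
E
```

```text
t 3.38 p [515.3 -73.2  35.4] yaw -0.051 q [-0.27  0.51  1.87 -0.    0.75  1.35] F [-13.8   0.7  56.1] gap 6.9 grip 68.3
```

Emit:
send_rows(moves=[0,0,-0.1,0,-1,0,0,-0.3,0,-1,0,0,-0.5,0,-1,0,0,-0.5,0,-1,0,0,-0.5,0,-1])

```text
clock: 3.8
ee_pos: [515.9, -72.9, 107.4]
eef_rot: [0.001, 1.0, -0.026, 0.003]
wrist_force: [-0.2, -0.2, 0.7]
finger_gap: -0.1
grip_force: 0.0
```

```bash
python3 - <<'E'
from h import *
st(); c=cam('wrist'); cv2.imwrite('pics/w2.png',c['frame'])
E
```

```text
t 3.8 p [515.9 -72.9 107.4] yaw -0.052 q [-0.27  0.4   1.82  0.    0.92  1.35] F [-0.2 -0.2  0.7] gap -0.1 grip 0.0
```

View pics/w2.png

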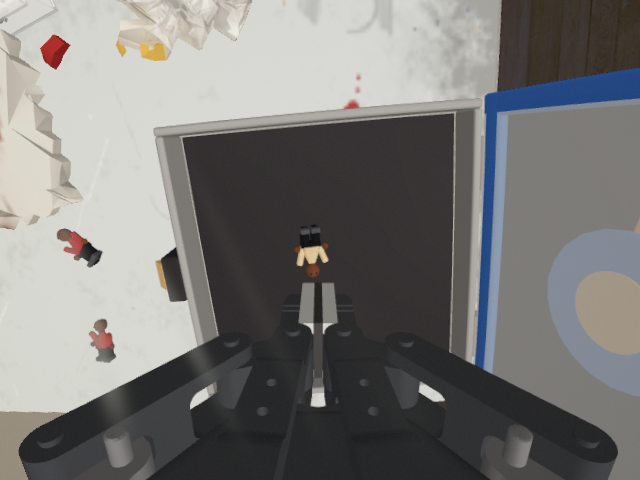

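The grasp slipped off over the figure's top because the fingertips were too high. The figure is still flat at (312,250). I'll re-measure and go lower with a narrower opening.

```bash
python3 - <<'E'
from h import *
c=cam('wrist'); fig(c,(312,248),28.5,42,60); fig(c,(103,341),4,20,60); fig(c,(79,247),4,20,60)
go((513,-70,24),-0.05)
E
```

```text
(312, 248) n 1072 c 514.0 -67.8 size 34.5 21.8 long axis deg 1.8 z [30.9 33.6 36.6]
(103, 341) n 705 c 439.1 106.2 size 36.1 21.1 long axis deg 0.2 z [ 5.7  8.5 11.6]
(79, 247) n 824 c 519.3 106.9 size 35.1 21.6 long axis deg 49.1 z [ 5.4  8.6 11.6]
go [-0.004, -0.015, 0.539] turn -0.001 rows 1.9 0.0
```

Emit:
send_rows(moves=[-0.01,-0.033,0.2,-0.055,-0.2,-0.01,-0.033,0.4,-0.055,-0.2,-0.01,-0.033,0.52,-0.055,-0.2,-0.01,-0.033,0.52,-0.055,-0.2,-0.01,-0.033,0.52,-0.055,-0.2])

```text
clock: 4.32
ee_pos: [511.1, -66.9, 25.0]
eef_rot: [-0.001, 1.0, 0.015, -0.002]
wrist_force: [-0.2, -0.3, 0.1]
finger_gap: 33.9
grip_force: 0.0
```

Emit:
send_rows(moves=[0,0,0,0,-1,0,0,0,0,-1,0,0,0,0,-1,0,0,0,0,-1])

```text
clock: 4.65
ee_pos: [512.3, -67.3, 26.3]
eef_rot: [-0.0, 1.0, 0.015, -0.0]
wrist_force: [1.1, -0.9, 0.5]
finger_gap: 17.7
grip_force: 58.6
```

Emit:
send_rows(moves=[0,0,-0.2,0,-1,0,0,-0.4,0,-1,0,0,-0.6,0,-1,0,0,-0.6,0,-1])

```text
clock: 4.98
ee_pos: [516.1, -68.3, 121.5]
eef_rot: [0.001, 1.0, 0.015, 0.004]
wrist_force: [0.1, 0.4, 0.6]
finger_gap: 18.2
grip_force: 58.7
```

Emit:
send_rows(moves=[-0.1,-0.4,0,0,-1,-0.19,-0.82,0,0,-1,-0.19,-0.82,0,0,-1,-0.19,-0.82,0,0,-1,-0.19,-0.82,0,0,-1])

```text
clock: 5.4
ee_pos: [478.9, 56.7, 116.1]
eef_rot: [-0.0, 1.0, 0.017, -0.001]
wrist_force: [0.4, -0.6, 0.3]
finger_gap: 17.9
grip_force: 58.8
```

Emit:
send_rows(moves=[-0.1,-0.4,0,0,-1,-0.19,-0.82,0,0,-1,-0.19,-0.82,0,0,-1,-0.19,-0.82,0,0,-1,-0.19,-0.82,0,0,-1])

```text
clock: 5.82
ee_pos: [448.1, 177.7, 116.3]
eef_rot: [0.0, 1.0, 0.017, 0.0]
wrist_force: [0.4, -0.8, 0.1]
finger_gap: 17.7
grip_force: 58.9
```

Emit:
send_rows(moves=[-0.1,-0.4,0,0,-1,-0.19,-0.82,0,0,-1,-0.19,-0.82,0,0,-1,-0.19,-0.82,0,0,-1,-0.19,-0.82,0,0,-1])

```text
clock: 6.23
ee_pos: [416.8, 299.1, 116.4]
eef_rot: [0.0, 1.0, 0.016, 0.0]
wrist_force: [-0.1, -1.5, -0.2]
finger_gap: 18.8
grip_force: 44.6
```

```bash
python3 - <<'E'
from h import *
st(); c=cam('wrist'); st(); cv2.imwrite('pics/w3.png',c['frame'])
go((415,299,5),0.03)
E
```

```text
t 6.23 p [416.8 299.1 116.4] yaw 0.032 q [ 0.49  0.37  1.83 -0.    0.94  2.03] F [-0.1 -1.5 -0.2] gap 18.8 grip 44.6
t 6.28 p [416.7 297.8 116.3] yaw 0.031 q [ 0.49  0.37  1.83 -0.    0.94  2.03] F [ 0.7 -0.   0.1] gap 18.4 grip 58.6
go [-0.011, -0.009, 0.742] turn 0.001 rows 2.7 0.0
```

View pics/w3.png

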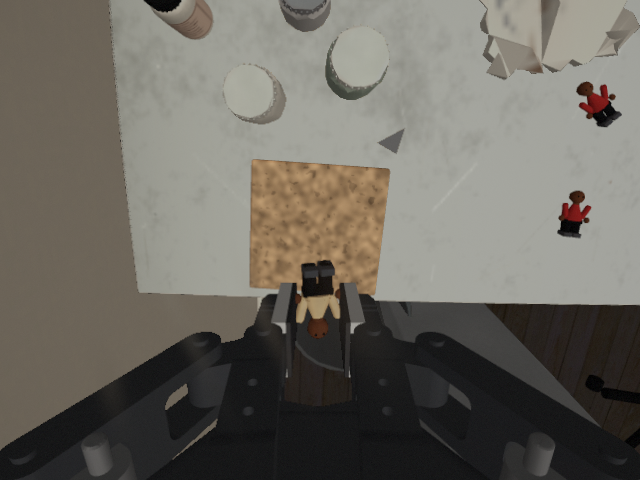

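The figure is held upright between the pads at (318,300), and the mat lies below it at (318,228). The force dipped briefly but the grip held. Lower and release.

Emit:
send_rows(moves=[0,0,0.25,0,-1,0,0,0.5,0,-1,0,0,0.65,0,-1,0,0,0.7,0,-1,0,0,0.73,0,-1,0,0,0.73,0,-1,0,0,0.73,0,-1])

```text
clock: 6.87
ee_pos: [417.2, 298.5, 8.0]
eef_rot: [-0.0, 1.0, 0.015, 0.001]
wrist_force: [0.6, 0.6, 0.3]
finger_gap: 17.9
grip_force: 58.7
```

Emit:
send_rows(moves=[0,0,0,0,-0.2,0,0,0,0,-0.2,0,0,0,0,-0.2,0,0,-0.3,0,-0.2,0,0,-0.6,0,-0.2,0,0,-0.8,0,-0.2,0,0,-0.8,0,-0.2])

```text
clock: 7.45
ee_pos: [420.1, 301.5, 134.2]
eef_rot: [-0.003, 1.0, 0.015, 0.006]
wrist_force: [0.0, 0.3, -0.0]
finger_gap: 34.1
grip_force: 0.0
```

```bash
python3 - <<'E'
from h import *
st(); c=cam('wrist'); fig(c,(575,213),4,20,60); fig(c,(600,103),4,20,40)
fig(c,(318,285),7.5,22,45)
st(); go((439,106,110),0.0)
cv2.imwrite('pics/w4.png',c['frame'])
E
```

```text
t 7.45 p [420.1 301.5 134.2] yaw 0.031 q [0.49 0.35 1.81 0.   0.97 2.03] F [ 0.   0.3 -0. ] gap 34.1 grip 0.0
(575, 213) n 773 c 439.2 107.6 size 34.9 21.8 long axis deg -2.4 z [ 5.   8.4 11.3]
(600, 103) n 932 c 519.4 108.0 size 35.5 21.5 long axis deg 47.7 z [ 5.5  8.4 11.5]
(318, 285) n 120 c 408.0 299.6 size 9.8 8.8 long axis deg 2.8 z [ 9.8 12.3 14.3]
t 7.5 p [418.9 300.8 131.6] yaw 0.031 q [0.49 0.35 1.81 0.   0.97 2.03] F [-0.2  0.3 -0.5] gap 34.2 grip 0.0
go [0.094, 1.302, 0.144] turn 0.021 rows 4.7 0.2
```

Emit:
send_rows(moves=[0.06,0.3,0,0,-0.2,0.06,0.64,0,0,-0.2,0.06,0.64,0,0,-0.2,0.06,0.64,0,0,-0.2])

```text
clock: 7.83
ee_pos: [426.5, 200.4, 126.5]
eef_rot: [0.001, 1.0, 0.014, -0.001]
wrist_force: [-0.5, -0.3, -0.5]
finger_gap: 34.1
grip_force: 0.0
```

Emit:
send_rows(moves=[0.05,0.3,0,0.02,-0.2,0.05,0.644,0,0.02,-0.2,0.05,0.644,0.2,0.02,-0.2,0.05,0.644,0.5,0.02,-0.2,0.05,0.644,0.5,0.02,-0.2,0.05,0.644,0.5,0.02,-0.2])

```text
clock: 8.33
ee_pos: [435.4, 107.2, 50.2]
eef_rot: [0.0, 1.0, 0.0, -0.004]
wrist_force: [0.4, 0.3, 0.4]
finger_gap: 34.3
grip_force: 0.0
```

```bash
python3 - <<'E'
from h import *
c=cam('wrist'); st(); cv2.imwrite('pics/w5.png',c['frame'])
fig(c,proj(c,[439,107,8])[0].round(),4,20,80)
go((439,107,0.5),0)
t=cam('top'); fig(t,proj(t,[416,299,12])[0].round(),8,22,20)
E
```

```text
t 8.38 p [437.1 107.6  51.7] yaw 0.001 q [0.09 0.42 2.01 0.   0.72 1.66] F [-0.4  0.6 -0.9] gap 34.1 grip 0.0
[319. 260.] n 1438 c 439.2 107.1 size 34.9 21.8 long axis deg 1.3 z [ 6.   8.7 11.6]
go [0.013, 0.004, 0.342] turn 0.001 rows 1.2 0.0
[215. 315.] n 100 c 419.1 298.8 size 34.3 20.0 long axis deg 16.7 z [ 9.4 12.7 15.9]
```

Emit:
send_rows(moves=[0.01,0,0.15,0,-0.2,0.01,0,0.3,0,-0.2,0.01,0,0.34,0,-0.2,0.01,0,0.34,0,-0.2,0.01,0,0.34,0,-1,0.01,0,0.34,0,-1,0.01,0,0.34,0,-1,0.01,0,0.34,0,-1])

```text
clock: 9.1
ee_pos: [440.5, 107.3, 2.7]
eef_rot: [-0.0, 1.0, 0.0, 0.001]
wrist_force: [-1.1, 1.1, 9.4]
finger_gap: 17.9
grip_force: 59.0
```

Emit:
send_rows(moves=[0,0,-0.2,0,-1,0,0,-0.5,0,-1,0,0,-0.75,0,-1,0,0,-0.75,0,-1])

```text
clock: 9.43
ee_pos: [444.7, 107.5, 120.9]
eef_rot: [-0.001, 1.0, 0.0, 0.006]
wrist_force: [1.2, 0.6, -0.5]
finger_gap: 17.8
grip_force: 59.0
```

Emit:
send_rows(moves=[0.12,0.3,0,0,-1,0.12,0.59,0,0,-1,0.12,0.59,0,0,-1,0.12,0.59,0,0,-1])

```text
clock: 9.77
ee_pos: [458.6, 16.2, 114.7]
eef_rot: [0.0, 1.0, -0.002, 0.001]
wrist_force: [0.2, 0.7, -1.0]
finger_gap: 17.7
grip_force: 59.0
```

Emit:
send_rows(moves=[0.12,0.3,0,0,-1,0.12,0.59,0,0,-1,0.12,0.59,0,0,-1,0.12,0.59,0,0,-1,0.12,0.59,0,0,-1])

```text
clock: 10.18
ee_pos: [475.1, -69.2, 113.6]
eef_rot: [-0.001, 1.0, -0.001, -0.0]
wrist_force: [-0.3, -0.1, -0.6]
finger_gap: 17.6
grip_force: 59.1
```

```bash
python3 - <<'E'
from h import *
c=cam('wrist'); st(); go((475,-70,26),0)
E
```

```text
t 10.23 p [474.9 -68.6 113.5] yaw 0.0 q [-0.29  0.34  1.9   0.    0.91  1.28] F [-0.2  0.6  0.1] gap 17.9 grip 59.1
go [0.001, 0.009, 0.583] turn 0.0 rows 2.1 0.0
```

Emit:
send_rows(moves=[0,0,0.25,0,-1,0,0,0.5,0,-1,0,0,0.575,0,-1,0,0,0.575,0,-1,0,0,0.575,0,-1,0,0,0.575,0,-0.2,0,0,0.575,0,-0.2,0,0,0.575,0,-0.2,0,0,0.3,0,-0.2,0,0,0,0,-0.2,0,0,0,0,-0.2,0,0,0,0,-0.2])

```text
clock: 11.23
ee_pos: [478.0, -70.5, 116.2]
eef_rot: [0.001, 1.0, 0.0, 0.003]
wrist_force: [-0.3, 0.1, 0.1]
finger_gap: 34.4
grip_force: 0.0
```

Emit:
send_rows(moves=[0.15,-0.3,0,-0.05,-0.2,0.15,-0.59,0,-0.1,-0.2,0.15,-0.59,0,-0.2,-0.2,0.15,-0.59,0,-0.3,-0.2,0.15,-0.59,0,-0.3,-0.2])

```text
clock: 11.65
ee_pos: [496.9, 19.9, 112.3]
eef_rot: [-0.001, 0.974, 0.227, -0.001]
wrist_force: [-0.0, 0.1, 1.1]
finger_gap: 34.4
grip_force: 0.0
```

```bash
python3 - <<'E'
from h import *
c=cam('wrist'); st(); cv2.imwrite('pics/w6.png',c['frame'])
fig(c,proj(c,[519,107,8])[0].round(),4,20,60)
fig(c,proj(c,[475,-70,30])[0].round(),28.5,42,40)
go((519,107,40),0.84)
E
```

```text
t 11.7 p [497.   19.4 112.3] yaw 0.458 q [-0.1   0.36  1.86  0.    0.92  1.01] F [ 0.7 -0.1 -0. ] gap 34.4 grip 0.0
[220. 154.] n 976 c 519.5 107.3 size 34.9 21.8 long axis deg 48.2 z [ 6.1  8.7 11.6]
[417. 324.] n 605 c 479.0 -73.2 size 26.0 20.8 long axis deg -1.0 z [30.3 33.3 35.7]
go [0.39, -0.459, 0.482] turn -0.255 rows 2.8 3.1
```

View pics/w6.png

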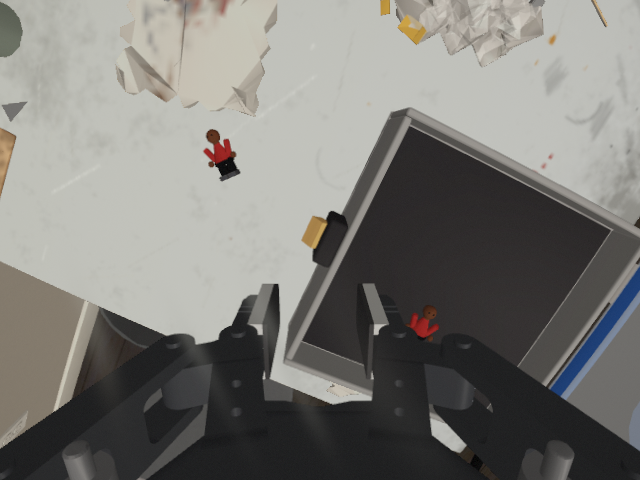

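The first red figure is in the box at (423,325). The second lies at (220,155). Grasp it.

Emit:
send_rows(moves=[0.2,-0.25,0,-0.1,-0.2,0.393,-0.46,0.1,-0.2,-0.2,0.393,-0.46,0.3,-0.255,-0.2,0.393,-0.46,0.45,-0.255,-0.2,0.393,-0.46,0.6,-0.255,-0.2,0.393,-0.46,0.7,-0.255,-0.2,0.393,-0.46,0.738,-0.255,-0.2,0.393,-0.46,0.738,-0.255,-0.2,0.393,-0.46,0.738,-0.255,-1,0.393,-0.46,0.738,-0.255,-1,0.393,-0.46,0.738,-0.255,-1,0.393,-0.46,0.738,-0.255,-1])

```text
clock: 12.7
ee_pos: [522.1, 106.2, 3.9]
eef_rot: [0.0, 0.915, 0.404, 0.001]
wrist_force: [-0.0, 0.6, 0.7]
finger_gap: 18.0
grip_force: 58.6
```

Emit:
send_rows(moves=[0,0,-0.2,0,-1,0,0,-0.5,0,-1,0,0,-0.75,0,-1,0,0,-0.75,0,-1,0,0,-0.75,0,-1])

```text
clock: 13.12
ee_pos: [523.8, 106.4, 118.8]
eef_rot: [0.001, 0.915, 0.404, 0.004]
wrist_force: [-0.3, -1.1, -0.5]
finger_gap: 17.9
grip_force: 58.8
```

```bash
python3 - <<'E'
from h import *
c=cam('wrist'); st(); go((535,18,112),0.42); go((550,-70,112),0.0,(535,18,112),.42); 
E
```

```text
t 13.17 p [522.1 106.2 116.9] yaw 0.833 q [0.07 0.4  1.78 0.   0.96 0.81] F [-0.7 -0.8 -0.8] gap 17.8 grip 58.8
go [-0.377, 0.46, 0.033] turn 0.275 rows 2.1 3.3
go [-0.148, 0.576, 0.0] turn 0.28 rows 2.1 3.4
```

Emit:
send_rows(moves=[-0.377,0.46,0,0.1,-1,-0.377,0.46,0,0.2,-1,-0.377,0.46,0,0.275,-1,-0.377,0.46,0,0.275,-1,-0.377,0.46,0,0.275,-1])

```text
clock: 13.58
ee_pos: [532.9, 17.0, 113.8]
eef_rot: [-0.001, 0.978, 0.207, -0.002]
wrist_force: [-0.7, -1.0, -0.6]
finger_gap: 17.8
grip_force: 58.8
```

Emit:
send_rows(moves=[-0.148,0.576,0,0.1,-1,-0.148,0.576,0,0.2,-1,-0.148,0.576,0,0.28,-1,-0.148,0.576,0,0.28,-1,-0.148,0.576,0,0.28,-1])

```text
clock: 14.0
ee_pos: [548.3, -70.3, 114.1]
eef_rot: [-0.0, 1.0, -0.0, -0.001]
wrist_force: [0.2, 0.3, -0.2]
finger_gap: 18.2
grip_force: 58.9
```

```bash
python3 - <<'E'
from h import *
c=cam('wrist'); st(); go((550,-70,28.5),0)
E
```

```text
t 14.05 p [548.2 -69.6 114.2] yaw 0.003 q [-0.25  0.43  1.74  0.    0.98  1.32] F [-0.1 -0.  -1. ] gap 18.0 grip 58.9
go [0.012, 0.002, 0.572] turn 0.002 rows 2.1 0.0
```

Emit:
send_rows(moves=[0.01,0,0.25,0,-1,0.01,0,0.5,0,-1,0.01,0,0.565,0,-1,0.01,0,0.565,0,-1,0.01,0,0.565,0,-1,0.01,0,0.565,0,-0.2,0.01,0,0.565,0,-0.2,0.01,0,0.565,0,-0.2,0,0,0.4,0,-0.2,0,0,0,0,-0.2,0,0,-0.3,0,-0.2,0,0,-0.6,0,-0.2,0,0,-0.9,0,-0.2,0,0,-0.9,0,-0.2])

```text
clock: 15.22
ee_pos: [550.4, -70.4, 255.5]
eef_rot: [0.001, 1.0, 0.0, 0.003]
wrist_force: [1.7, -0.8, 0.1]
finger_gap: 34.0
grip_force: 0.0
```

Emit:
send_rows(moves=[-0.1,0,-0.2,0,-1,-0.25,0,-0.4,0,-1,-0.25,0,-0.6,0,-1,-0.25,0,-0.6,0,-1])

```text
clock: 15.55
ee_pos: [513.6, -70.8, 347.6]
eef_rot: [0.002, 1.0, 0.0, 0.006]
wrist_force: [1.2, -0.9, -0.0]
finger_gap: -0.1
grip_force: 0.0
```

```bash
python3 - <<'E'
from h import *
c=cam('wrist'); st(); cv2.imwrite('pics/w7.png',c['frame'])
P=hmap(c); m=(P[...,2]>29)&(P[...,2]<42)&(P[...,0]>430)&(P[...,0]<585)&(P[...,1]>-155)&(P[...,1]<0)
n,l,s,ce=cv2.connectedComponentsWithStats(m.astype(np.uint8))
for i in range(1,n):
    if s[i,4]>60: print(s[i,4],P[l==i].mean(0).round(1))
w=(P[...,2]>47)&(P[...,2]<55)&(P[...,1]>-160)&(P[...,1]<30)&(P[...,0]>400)&(P[...,0]<610)
q=P[w][:,:2].astype(np.float32); print('box rect',cv2.minAreaRect(q))
f=c['frame']; b=f.astype(int); blue=(b[...,0]>120)&(b[...,2]<60)&(b[...,1]<110)&(P[...,1]<-150)&(P[...,2]>40)&(P[...,2]<300)
q=P[blue]; print(len(q),q.min(0).round(0),q.max(0).round(0)); y,z=q[:,1],q[:,2]; print('lid angle',np.polyfit(z,y,1))
E
```

```text
t 15.6 p [513.3 -70.6 344.8] yaw 0.0 q [-0.27  0.15  1.52  0.    1.47  1.3 ] F [ 0.4  0.1 -0.7] gap 0.2 grip 0.0
286 [548.3 -75.2  33.7]
265 [472.5 -72.9  33.8]
box rect ((509.7076416015625, -69.34851837158203), (180.88673400878906, 187.0599365234375), 2.010183334350586)
6457 [ 423. -220.   54.] [ 606. -165.  251.]
lid angle [  -0.23442746 -154.96029852]
```

View pics/w7.png

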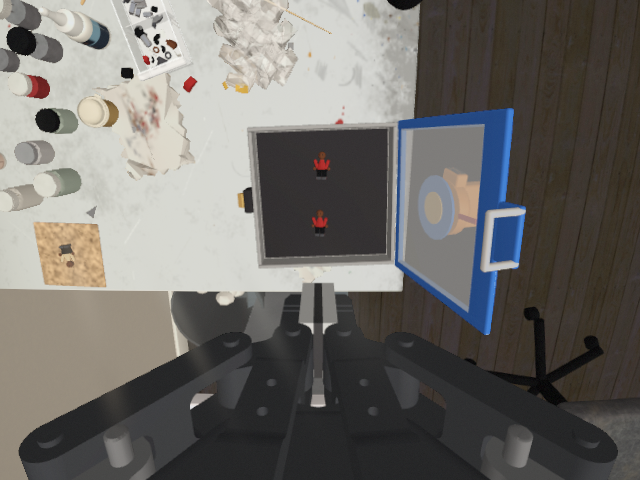

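Both red figures are in the box at (320,165) and (320,222), the bare figure is on the mat at (66,255), and the lid stands at about 1.80 rad. Next I go behind the lid.

Emit:
send_rows(moves=[0,0.3,0,-0.08,-1,0,0.5,0,-0.16,-1,0,0.64,0,-0.24,-1,0,0.64,0,-0.32,-1,0,0.64,0,-0.4,-1,0,0.64,0,-0.48,-1,0,0.64,0,-0.55,-1,0,0.64,0,-0.55,-1])

```text
clock: 16.27
ee_pos: [511.3, -166.0, 339.3]
eef_rot: [-0.001, 0.915, 0.403, -0.001]
wrist_force: [0.4, 0.2, -0.9]
finger_gap: 0.2
grip_force: 0.0
```

```bash
python3 - <<'E'
from h import *
c=cam('wrist');st(); go((512,-265,335),1.6); go((512,-265,215),1.6,(512,-265,335),1.6)
E
```

```text
t 16.32 p [ 511.4 -165.9  339.5] yaw 0.823 q [-0.44  0.19  1.48  0.    1.47  0.31] F [0.5 0.6 0.5] gap 0.2 grip 0.0
go [-0.482, 0.452, 0.03] turn -0.518 rows 2.4 6.2
go [0.0, 0.0, 0.8] turn -0.0 rows 2.9 0.0
```

Emit:
send_rows(moves=[-0.25,0.22,0,-0.08,-1,-0.482,0.452,0,-0.16,-1,-0.482,0.452,0,-0.24,-1,-0.482,0.452,0,-0.32,-1,-0.482,0.452,0,-0.4,-1,-0.482,0.452,0,-0.48,-1,-0.482,0.452,0,-0.518,-1,-0.482,0.452,0,-0.518,-1])

```text
clock: 16.98
ee_pos: [512.4, -265.0, 339.7]
eef_rot: [-0.0, 0.696, 0.718, -0.0]
wrist_force: [-0.4, 0.2, 1.0]
finger_gap: 0.2
grip_force: 0.0
```

Emit:
send_rows(moves=[0,0,0.2,0,-1,0,0,0.4,0,-1,0,0,0.6,0,-1,0,0,0.8,0,-1,0,0,0.8,0,-1,0,0,0.8,0,-1])

```text
clock: 17.48
ee_pos: [511.5, -264.3, 219.1]
eef_rot: [-0.002, 0.697, 0.717, -0.0]
wrist_force: [-0.0, -0.8, 1.2]
finger_gap: -0.1
grip_force: 0.0
```

```bash
python3 - <<'E'
from h import *
st(); s=arm.state(); y0,z0=s['ee_pos'][1:]
for th in (1.6,1.5,1.4,1.3,1.2,1.1,1.0,.9,.8,.7,.6,.5,.4,.3,.2,.15):
    r=168; y=-167.4+r*np.cos(th)-6*np.sin(th)-11; z=53+r*np.sin(th)+6*np.cos(th)
    print(th,round(y),round(z),'tool x,z norm',round((y-y0)/150,3),round((z0-z)/150,3))
E
```

```text
t 17.48 p [ 511.5 -264.3  219.1] yaw 1.6 q [-0.6   0.34  1.58  0.    1.23 -0.63] F [-0.  -0.8  1.2] gap -0.1 grip 0.0
1.6 -189 221 tool x,z norm 0.5 -0.011
1.5 -173 221 tool x,z norm 0.612 -0.013
1.4 -156 220 tool x,z norm 0.723 -0.003
1.3 -139 216 tool x,z norm 0.834 0.017
1.2 -123 212 tool x,z norm 0.941 0.049
1.1 -108 205 tool x,z norm 1.045 0.091
1.0 -93 198 tool x,z norm 1.144 0.143
0.9 -79 188 tool x,z norm 1.237 0.205
0.8 -66 178 tool x,z norm 1.324 0.276
0.7 -54 166 tool x,z norm 1.403 0.355
0.6 -43 153 tool x,z norm 1.474 0.442
0.5 -34 139 tool x,z norm 1.536 0.535
0.4 -26 124 tool x,z norm 1.589 0.634
0.3 -20 108 tool x,z norm 1.631 0.738
0.2 -15 92 tool x,z norm 1.662 0.846
0.15 -13 84 tool x,z norm 1.674 0.9
```

Emit:
send_rows(moves=[0.15,0,0,0,-1,0.28,0,0,0,-1,0.38,0,0,0,-1,0.46,0,0,0,-1,0.54,0,0,0,-1,0.61,0,0,0,-1,0.67,0,0,0,-1,0.72,0,0,0,-1,0.78,0,0.01,0,-1,0.83,0,0.02,0,-1,0.89,0,0.03,0,-1,0.94,0,0.05,0,-1])

```text
clock: 18.48
ee_pos: [507.8, -123.3, 212.6]
eef_rot: [-0.0, 0.696, 0.718, -0.0]
wrist_force: [0.6, -1.5, 2.2]
finger_gap: 0.3
grip_force: 1.0
```

Emit:
send_rows(moves=[0.05,0,0.02,0,-1,0.1,0,0.04,0,-1,0.15,0,0.065,0,-1,0.2,0,0.095,0,-1,0.25,0,0.125,0,-1,0.3,0,0.155,0,-1,0.34,0,0.19,0,-1,0.38,0,0.225,0,-1,0.42,0,0.265,0,-1,0.46,0,0.305,0,-1,0.5,0,0.345,0,-1,0.53,0,0.39,0,-1])

```text
clock: 19.48
ee_pos: [505.5, -44.0, 153.7]
eef_rot: [-0.0, 0.696, 0.718, 0.0]
wrist_force: [-0.5, 0.5, 1.9]
finger_gap: -0.1
grip_force: 0.7
```

```bash
python3 - <<'E'
from h import *
st(); c=cam('scene'); P=hmap(c); b=c['frame'].astype(int)
blue=(b[...,0]>100)&(b[...,2]<60)&(b[...,1]<110)&(P[...,1]>-200)&(P[...,1]<60)&(P[...,0]>400)&(P[...,0]<620)&(P[...,2]>50)&(P[...,2]<280)
q=P[blue]; print(len(q),'slope',np.arctan(np.polyfit(q[:,1],q[:,2],1)[0]))
E
```

```text
t 19.48 p [505.5 -44.  153.7] yaw 1.602 q [-0.22  0.32  1.8   0.    1.03 -0.25] F [-0.5  0.5  1.9] gap -0.1 grip 0.7
254 slope 0.5832227536079837
```

Emit:
send_rows(moves=[0.04,0,0.05,0,-1,0.07,0,0.1,0,-1,0.1,0,0.15,0,-1,0.125,0,0.2,0,-1,0.145,0,0.25,0,-1,0.165,0,0.3,0,-1,0.18,0,0.35,0,-1,0.195,0,0.4,0,-1,0.205,0,0.45,0,-1,0.215,0,0.5,0,-1,0.215,0,0.52,0,-1,0.215,0,0.52,0,-1])

```text
clock: 20.53
ee_pos: [503.7, -12.4, 75.3]
eef_rot: [-0.001, 0.696, 0.718, -0.001]
wrist_force: [-0.3, -0.2, -0.3]
finger_gap: -0.3
grip_force: 0.0
```

Emit:
send_rows(moves=[0,0,0.03,0,-1,0,0,0.06,0,-1,0,0,0.08,0,-1,0,0,0.1,0,-1,0,0,0.11,0,-1,0,0,0.12,0,-1,0,0,0.125,0,-1,0,0,0.13,0,-1,0,0,0.135,0,-1])

```text
clock: 21.28
ee_pos: [505.1, -12.7, 58.3]
eef_rot: [0.001, 0.696, 0.718, 0.0]
wrist_force: [-7.2, 1.3, 37.4]
finger_gap: 0.1
grip_force: 18.9
```

```bash
python3 - <<'E'
from h import *
st(); c=cam('scene'); cv2.imwrite('pics/s2.png',cv2.resize(c['frame'][90:300,300:500],(571,600),interpolation=cv2.INTER_CUBIC))
E
```

```text
t 21.28 p [505.1 -12.7  58.3] yaw 1.602 q [-0.16  0.46  1.89 -0.    0.79 -0.19] F [-7.2  1.3 37.4] gap 0.1 grip 18.9
```

Emit:
send_rows(moves=[0,0,-0.05,0,-1,0,0,-0.2,0,-1,0,0,-0.4,0,-1,0,0,-0.7,0,-1,0,0,-1,0,-1,0,0,-1,0,-1])

```text
clock: 21.83
ee_pos: [508.4, -13.2, 212.4]
eef_rot: [0.004, 0.696, 0.718, 0.003]
wrist_force: [0.2, -0.3, 0.4]
finger_gap: -0.1
grip_force: 0.0
```

Emit:
send_rows(moves=[-0.4,0,-0.2,0,-1,-0.8,0,-0.3,0,-1,-1,0,-0.4,0,-1,-1,0,-0.4,0,-1,-1,0,-0.4,0,-1,-1,0,-0.4,0,-1])

```text
clock: 22.33
ee_pos: [509.5, -164.4, 266.2]
eef_rot: [0.0, 0.697, 0.717, 0.0]
wrist_force: [0.4, 0.5, -0.3]
finger_gap: -0.1
grip_force: 0.0
```

```bash
python3 - <<'E'
from h import *
c=cam('wrist'); st(); cv2.imwrite('pics/w8.png',c['frame'])
E
```

```text
t 22.38 p [ 508.8 -162.7  265.4] yaw 1.6 q [-0.44  0.23  1.6   0.    1.3  -0.47] F [-0.3  0.7 -0.6] gap -0.1 grip 0.0
```

View pics/w8.png

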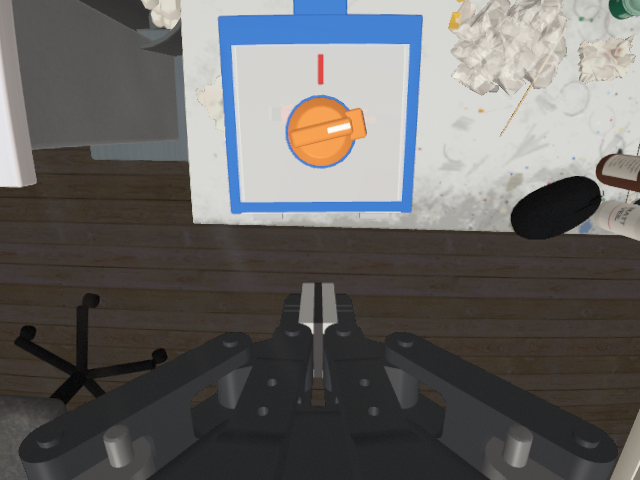

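The lid is down with a rectangular outline. The vent mouth points right at about (357,124), and the red mark is up at (320,69), so the vent needs about 4.9 rad clockwise. I'll measure the axis, the bar angle and the lid's flatness.

```bash
cat >> h.py <<'E'
def vent(c):
    P=hmap(c); b=c['frame']; hsv=cv2.cvtColor(b,cv2.COLOR_BGR2HSV)
    R=(P[...,0]>440)&(P[...,0]<580)&(P[...,1]>-160)&(P[...,1]<-10)
    q=P[R&(P[...,2]>104)&(P[...,2]<130)]; (x,y),(w,h),a=cv2.minAreaRect(q[:,:2].astype(np.float32))
    if w<h:a+=90
    print('bar c',round(x,1),round(y,1),'size',round(w,1),round(h,1),'ang',round(np.radians((a+90)%180-90),3),'top',np.percentile(q[:,2],[10,50,90]).round(1))
    H,S,V=[hsv[...,i].astype(int) for i in range(3)]
    org=R&(H>5)&(H<22)&(S>120)
    q=P[org&(P[...,2]>70)&(P[...,2]<86)]; print('low orange mean',q.mean(0).round(1) if len(q) else None,len(q))
    d=q[:,:2]-[x,y]; r=np.hypot(*d.T); k=d[r>33]; 
    if len(k): print('mouth ang',round(np.arctan2(*k.mean(0)[::-1]),3),len(k),np.percentile(r,98).round(1))
    red=R&((H<6)|(H>174))&(S>150)&(P[...,2]<70); k=P[red][:,:2]; 
    if len(k): print('mark',k.mean(0).round(1),'dir',round(np.arctan2(*(k.mean(0)-[x,y])[::-1]),3),len(k))
    bl=(H>100)&(H<120)&(S>150)&(P[...,0]>400)&(P[...,0]<620)&(P[...,1]>-175)&(P[...,1]<60)&(P[...,2]>50)&(P[...,2]<70); q=P[bl]
    A=np.c_[q[:,:2]-[510,-80],np.ones(len(q))]; print('lid plane',np.linalg.lstsq(A,q[:,2],rcond=None)[0].round(4),len(q))
E
python3 - <<'E'
from h import *
c=cam('wrist'); vent(c); st()
E
```

```text
bar c 510.2 -90.3 size 50.3 14.2 ang 0.262 top [118.6 120.2 121.3]
low orange mean [520.3 -87.4  84.1] 1154
mouth ang 0.258 209 38.7
mark [508.3 -34.5] dir 1.605 116
lid plane [ 4.00000e-04 -1.20000e-03  6.01714e+01] 11547
t 22.43 p [ 508.5 -161.7  265.1] yaw 1.602 q [-0.44  0.23  1.61  0.    1.3  -0.47] F [0.2 0.3 0.2] gap -0.2 grip 0.0
```

```bash
python3 - <<'E'
from h import *
go((510.2,-90.3,200),2.5,(508.5,-161.7,264.5),1.602)
E
```

```text
go [0.475, 0.026, 0.43] turn -0.599 rows 2.3 7.2
```

Emit:
send_rows(moves=[0.1,0,0,-0.08,0.0,0.25,0,0,-0.16,0.0,0.4,0,0,-0.24,0.0,0.476,0,0.1,-0.32,0.0,0.476,0,0.2,-0.4,0.0,0.476,0,0.3,-0.48,0.0,0.476,0,0.43,-0.56,0.0,0.476,0,0.43,-0.6,0.0,0.476,0,0.43,-0.6,0.0])

```text
clock: 23.18
ee_pos: [505.0, -88.8, 199.4]
eef_rot: [-0.003, 0.312, 0.95, 0.0]
wrist_force: [0.2, -1.0, -0.8]
finger_gap: 42.6
grip_force: 0.0
```

Emit:
send_rows(moves=[0,0,0,-0.08,0.0,0,0,0,-0.16,0.0,0,0,0,-0.24,0.0,0,0,0,-0.32,0.0,0,0,0,-0.4,0.0,0,0,0,-0.48,0.0,0,0,0,-0.56,0.0,0,0,0,-0.6,0.0,0,0,0,-0.6,0.0])

```text
clock: 23.93
ee_pos: [506.9, -90.0, 201.6]
eef_rot: [-0.0, -0.131, 0.991, 0.0]
wrist_force: [-0.8, -0.9, -0.4]
finger_gap: 42.8
grip_force: 0.0
```

```bash
python3 - <<'E'
from h import *
c=cam('wrist'); st(); go((510.2,-90.3,97),0.26+np.pi)
E
```

```text
t 23.98 p [506.9 -90.1 201.6] yaw -2.883 q [-0.31  0.27  1.73  0.    1.14 -2.14] F [ 0.2 -0.8  0.5] gap 42.6 grip 0.0
go [-0.021, -0.007, 0.698] turn -0.001 rows 2.5 0.0
```

Emit:
send_rows(moves=[-0.021,-0.007,0.25,0,0,-0.021,-0.007,0.5,0,0,-0.021,-0.007,0.65,0,0,-0.021,-0.007,0.698,0,0,-0.021,-0.007,0.698,0,0,-0.021,-0.007,0.698,0,-1,-0.021,-0.007,0.698,0,-1,-0.021,-0.007,0.698,0,-1,-0.021,-0.007,0.698,0,-1,-0.021,-0.007,0.698,0,-1])

```text
clock: 24.82
ee_pos: [511.7, -91.2, 98.5]
eef_rot: [0.002, -0.13, 0.992, -0.0]
wrist_force: [-0.5, 2.6, 7.2]
finger_gap: 12.9
grip_force: 61.6
```

Emit:
send_rows(moves=[0,0,0.001,0.05,-1,0,0,0.002,0.12,-1,0,0,0.003,0.2,-1,0,0,0.003,0.28,-1,0,0,0.004,0.36,-1,0,0,0.004,0.4,-1,0,0,0.004,0.4,-1])

```text
clock: 25.4
ee_pos: [511.6, -91.9, 98.0]
eef_rot: [0.002, 0.171, 0.985, -0.0]
wrist_force: [-0.6, -0.0, 8.1]
finger_gap: 12.8
grip_force: 61.6
```

```bash
python3 - <<'E'
from h import *
st(); print(arm.state()['torque'].round(2))
E
```

```text
t 25.4 p [511.6 -91.9  98. ] yaw 2.799 q [-0.31  0.41  1.83 -0.    0.9  -1.54] F [-0.6 -0.   8.1] gap 12.8 grip 61.6
[ 0.01  0.14 -0.07]
```

Emit:
send_rows(moves=[0,0,0.001,0.08,-1,0,0,0.002,0.16,-1,0,0,0.002,0.24,-1,0,0,0.003,0.32,-1,0,0,0.004,0.4,-1,0,0,0.005,0.48,-1,0,0,0.006,0.56,-1,0,0,0.006,0.64,-1,0,0,0.007,0.72,-1,0,0,0.008,0.8,-1,0,0,0.009,0.88,-1,0,0,0.009,0.93,-1,0,0,0.009,0.93,-1])

```text
clock: 26.48
ee_pos: [510.1, -92.5, 96.4]
eef_rot: [0.001, 0.764, 0.646, -0.001]
wrist_force: [-4.3, -3.0, 10.1]
finger_gap: 12.6
grip_force: 61.9
```

Emit:
send_rows(moves=[0,0,0.001,0.08,-1,0,0,0.002,0.16,-1,0,0,0.002,0.24,-1,0,0,0.003,0.32,-1,0,0,0.004,0.4,-1,0,0,0.005,0.48,-1,0,0,0.006,0.56,-1,0,0,0.006,0.64,-1,0,0,0.007,0.72,-1,0,0,0.008,0.8,-1,0,0,0.009,0.88,-1,0,0,0.009,0.93,-1,0,0,0.009,0.93,-1])

```text
clock: 27.57
ee_pos: [509.1, -91.1, 94.9]
eef_rot: [-0.0, 1.0, 0.004, -0.001]
wrist_force: [-4.7, 1.1, 12.1]
finger_gap: 13.4
grip_force: 62.3
```

```bash
python3 - <<'E'
from h import *
st(); print(arm.state()['torque'].round(2))
c=cam('top'); cv2.imwrite('pics/t3.png',c['frame'])
fig(c,proj(c,[416,299,12])[0].round(),8,22,20)
E
```

```text
t 27.57 p [509.1 -91.1  94.9] yaw 0.008 q [-0.31  0.41  1.83 -0.    0.9   1.25] F [-4.7  1.1 12.1] gap 13.4 grip 62.3
[ 0.34  1.1  -0.11]
[215. 315.] n 100 c 397.2 313.1 size 33.7 20.0 long axis deg 2.5 z [ 9.3 12.2 15.8]
```

Emit:
send_rows(moves=[0,0,0.001,0.08,-1,0,0,0.002,0.16,-1,0,0,0.002,0.24,-1,0,0,0.003,0.32,-1,0,0,0.004,0.4,-1,0,0,0.005,0.48,-1,0,0,0.006,0.56,-1,0,0,0.006,0.64,-1,0,0,0.007,0.72,-1,0,0,0.008,0.8,-1,0,0,0.009,0.88,-1,0,0,0.009,0.96,-1,0,0,0.009,1,-1,0,0,0.009,1,-1,0,0,0.009,1,-1])

```text
clock: 28.87
ee_pos: [510.4, -90.1, 93.6]
eef_rot: [-0.001, 0.735, -0.678, -0.0]
wrist_force: [-1.7, 7.2, 8.5]
finger_gap: 12.8
grip_force: 61.8
```

```bash
python3 - <<'E'
from h import *
st(); print(arm.state()['torque'].round(2)); print('left',yaw()+1.537)
E
```

```text
t 28.87 p [510.4 -90.1  93.6] yaw -1.489 q [-0.31  0.41  1.83  0.    0.89  2.75] F [-1.7  7.2  8.5] gap 12.8 grip 61.8
[ 1.21  0.28 -0.06]
left 0.04794910770808403
```

Turn the last 0.05 rad, release, lift clear and look.

Emit:
send_rows(moves=[0,0,0,0.033,-1,0,0,0,0.033,-1,0,0,0,0.033,-1,0,0,0,0.033,-0.2,0,0,0,0.033,-0.2,0,0,0,0.033,0,0,0,0,0.033,0,0,0,-0.2,0.033,0,0,0,-0.5,0.033,0,0,0,-0.8,0.033,0,0,0,-1,0.033,0,0,0,-1,0.033,0])

```text
clock: 29.87
ee_pos: [514.9, -92.9, 249.9]
eef_rot: [-0.003, 0.719, -0.695, 0.006]
wrist_force: [1.0, -0.1, 1.0]
finger_gap: 42.6
grip_force: 0.0
```

Emit:
send_rows(moves=[-0.2,0,-0.1,-0.08,0,-0.4,0,-0.2,-0.16,0,-0.4,0,-0.3,-0.24,0,-0.4,0,-0.4,-0.32,0,-0.4,0,-0.4,-0.4,0,-0.4,0,-0.4,-0.48,0,-0.4,0,-0.4,-0.56,0,-0.4,0,-0.4,-0.64,0,-0.4,0,-0.4,-0.72,0,-0.4,0,-0.4,-0.8,0,-0.4,0,-0.4,-0.88,0,-0.4,0,-0.4,-0.96,0,-0.4,0,-0.4,-0.96,0])

```text
clock: 30.95
ee_pos: [508.3, -31.5, 302.1]
eef_rot: [0.0, 0.999, -0.047, -0.0]
wrist_force: [-0.4, -0.1, 0.5]
finger_gap: 42.4
grip_force: 0.0
```

```bash
python3 - <<'E'
from h import *
c=cam('wrist'); st(); vent(c); cv2.imwrite('pics/w9.png',c['frame'])
a=cv2.resize(c['frame'],(640,480)); cv2.imwrite('pics/w9.png',a)
t=cam('top'); fig(t,proj(t,[397,313,12])[0].round(),8,22,20)
m=t['frame'][285:345,185:250]; cv2.imwrite('pics/mix.png',np.hstack([cv2.resize(m,(300,277)),cv2.resize(t['frame'][200:350,230:460],(424,277))]))
E
```

```text
t 31.0 p [508.3 -31.5 302.1] yaw -0.1 q [-0.2   0.17  1.6  -0.    1.38  1.47] F [-0.1  0.7  0.6] gap 42.4 grip 0.0
bar c 510.1 -90.4 size 14.6 50.4 ang -1.54 top [111.  115.2 116.4]
low orange mean [515.3 -83.6  81.1] 1729
mouth ang 1.554 154 38.0
mark [508.7 -34.8] dir 1.596 78
lid plane [-1.00000e-04 -9.00000e-04  6.01314e+01] 8022
[208. 324.] n 98 c 397.3 313.4 size 33.8 21.1 long axis deg 0.9 z [ 9.  12.5 15.6]
```

View pics/w9.png

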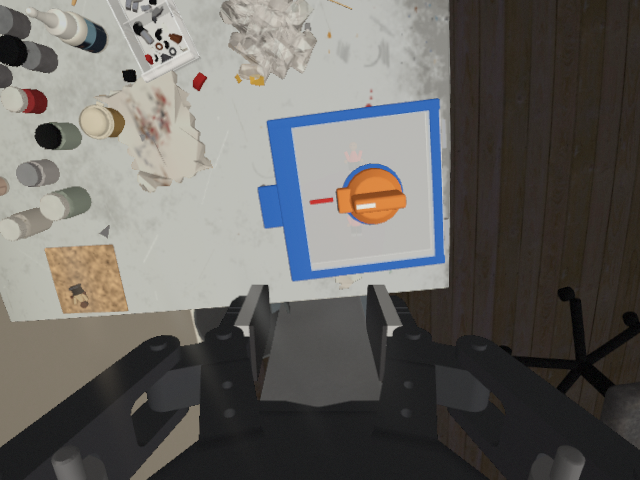

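View pics/mix.png

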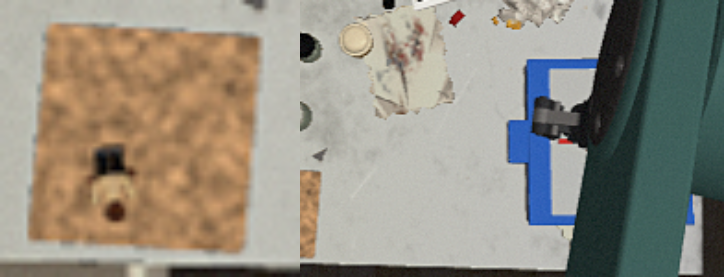

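The mouth points at the red mark to within about 0.05 rad (w9 (345,200) against (320,201)). The lid is flat and latched, and the bare figure lies wholly on the mat. Handing in.

```bash
python3 -c "
from plant import arm
print(arm.finish_job())"
```

```text
the job is handed in; nothing more can be done
None
```

I handed the job in with the bare figure on the cork mat, both red figures in the box (I saw no green ones), the lid shut and reading flat after the press, so I take it as latched, and the vent mouth within about 0.05 rad of the red mark; the hand-in call gave no verdict.

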